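# Check a push block back in at the tool station

### The arm

A 7-joint arm with a two-finger parallel gripper is mounted at the origin on the work surface. World frame = base frame: x ahead of the robot, y to its left, z up, the work surface at z = 0. Lengths are in m, angles in rad, forces in N, time in s.
With the tool pointing down it reaches from about 0.4 to 0.875 m from the base axis. Payload 19.3 kg.
Tool frame: the origin (TCP) lies at the very end of the fingers, on their centre line; the grasp point (between the pads) lies 19 mm behind it; z points along the fingers, y is the line along which they close (so a half turn about z gives the same grasp; the last joint's range is limited). The gripper opens to 85 mm and grips with 20 to 120 N. Pads are 22 mm wide; open, the fingers measure 114 mm over their backs; the gripper's body (76 mm by 85 mm) begins 54 mm behind the grasp point. The pads swing forward as they close: fully open they stand 13 mm farther back than shut.
Start: joints at [-0.07, 0.521, -0.036, 1.599, 0.021, 1.021, -0.113], TCP at [0.625, -0, 0.203] pointing down, gripper open.
Joint ranges: [-2.91, 2.91], [-0.3, 2.13], [-1.5, 1.42], [0.17, 2.43], [-1.26, 4.41], [0.16, 1.93], [-2.52, 2.52]. Speed limits (rad/s): [1.89, 1.89, 2.39, 2.39, 3.01, 3.01, 3.01].

### API

Orientations are given as [roll, pitch, yaw] about the fixed x, y, z axes, in that order (R = Rz(yaw) Ry(pitch) Rx(roll)).
In Python, from workcell import monitor, optics, job_done gives the robot as it stands.
- The arm moves only by the shell command python3 -m handwheel 'ROWS' [FORCE]. ROWS is JSON, a list of rows, each an object of numbers: "dx", "dy", "dz": the shift along the tool's x, y, z in cm; "wx", "wy", "wz": the turn, a rotation vector about the tool's x, y, z in rad; "claw": the opening in per cent of the stroke, from 0 (shut) to 100 (fully open). A call has 1 to 8 rows; each row shifts and turns the commanded pose from where the row before left it, along the tool's axes as they then stand; what a row does not reach is not made up. A row lasts 1/8 s, in which the tool goes at most 62.5 mm and 10.7 degrees, less where a joint would pass 70% of its speed; a pose out of reach is approached as far as the arm can. A call with a gripper value outside its range is refused whole. The fingers move at their own pace and stop on an object; FORCE is the grip in N (left out, the last holds). Time passes only in rows, so rows that do not move let the fingers close. It gives the time, the measured TCP pose, the force, the opening and the grip force at its end, in the units of the state.
- monitor.observe(): the state, without advancing time (a new reading comes with each control period).
- optics.grab_frame(name): name is "scene" or "side" or "wrist"; returns a dict with "frame" (400x640x3 uint8, blue, green, red), "fovy" (degrees; the focal length in pixels is half the picture's height over the tangent of half this angle, whatever the lens; pixels are square), "cx", "cy" (the principal point, pixels), "k1" (the pictures are not rectified: a ray, as slopes to the right and down, at radius r is drawn at 1 + k1 r^2 times it, then the intrinsics apply), "R" (3x3) and "t" (3): a world point X has camera coordinates R X + t. Camera axes: x right, y down, z forward; pixel columns grow to the right and rows downward; lengths in m; the calibration is good to about 2 mm. A picture is of the moment at which its call begins. There is no depth.
- job_done(): hands the job in; it is judged then, once.
Trained networks look in the newest picture that a camera, given by its name, has taken for a name from the list of things; names that differ only in an ending like _2 or _b are one class to them, and where a whole thing is asked for, a point or a joint stands for the part that bears it (a point fixed in the world has none). Each returns a list of dicts, best first, with "p" (0 to 1); they miss things now and then, are a little off and sometimes report something else, mostly with a low value. They report only what shows in the picture. A call takes as long as a camera call. They do not tell look-alikes from the thing itself.
- optics.masks_of(name, camera): "region" (400x640 bool, what is visible of it) and "rect" ([left, top, width, height] in pixels, round what is visible of it).
The state is a dict: "clock": time; "qpos": joint angles; "qd": joint speeds; "joint_efforts": joint torques, N m; "position": TCP position; "tool_rot": TCP orientation; "force": force on the tool from outside, world axes, zero at the start; "moment": the same for the moment, N m; "grip_width": finger opening in m; "finger_force": force on a finger pad.
Only numpy, scipy, OpenCV 4.12 (cv2) and the standard library are available. Lean on these libraries where they do the work, as an engineer would, in place of code of your own. Each camera call takes 0.05 s, during which the arm holds its last target. There are 200 camera calls.

### The job

Return the wooden push block: hang it by its hole on the slanted peg of the check-in station, slid down the peg until it is up against the post, and let go of it. Only once it hangs there, squeeze the trigger of the bracketed hand scanner all the way and release it to log the tool in. Leave the other things on the bench where they are.

Things in the scene. Friction and masses are not known exactly. Their poses are not given: they have to be found in the camera images.
- block: Loose wooden push block, 0.22 to 0.41 kg: flat base plate 190 (x) x 80 (y) x 14 mm, an upright grip rail along its middle, a hole near one end. Origin at the centre of the underside; x towards the hole end, z up through the rail. Starts lying flat, rail up, hole end roughly away from the robot, on the left or the right of the bench. Barred paper tag on both sides of the rail.
- block_hole (a point): Centre of the push block's hole: round, 28 mm across, through the 14 mm plate, axis along the block's z; at block (70, 0, 7) mm, so 25 mm from the plate's end.
- block_handle (a point): Middle of the grip rail, where it is best held, at block (-5, 0, 45) mm. The rail is 24 mm thick (block y), 72 to 84 mm long (block x, -47 to +37) and runs from the plate's top at 14 mm up to 72 mm above the underside, with a rounded top.
- peg: Round dowel, 14 mm thick, 110 mm long, fixed in the post's front face, rising at 50 degrees from level towards the robot. Origin at its root, 190 mm above the bench; z along the dowel from root to tip, x away from the robot and 40 degrees up, y level. Held square to the dowel, the block's plate meets the post with its hole centre 37 mm up from the root; let go, its low end drops.
- peg_tip (a point): Free end of the dowel, on its axis, 110 mm from the root.
- station: Fixed station: base board 180 x 330 x 18 mm with the dowel's post (50 x 50 mm, 250 mm tall) at y +105 mm and a hand scanner on a bracket at y -105 mm. Origin under the board; x away from the robot, y left, z up. The scanner lies on its side: head 66 (x) x 120 (y) x 46 mm, top 159 mm above the bench, window facing the dowel, grip sticking out level towards the robot.
- scanner_grip (a point): Middle of the fixed scanner grip beside the trigger, 136 mm above the bench, at station (-102, -125, 136) mm. The grip is 105 mm long (station x), 32 mm wide (station y), 34 mm tall; free space above and below it.
- trigger_pad (a point): Point on the trigger's outer face, 40 mm from its hinge, to press. The trigger is a black plate 56 mm long (station x), 8 mm thick, 26 mm tall, on the dowel side of the grip (station +y) at its height; at rest a 15 mm gap parts them: together 55 mm wide (station y) at rest, 45 mm squeezed.
- trigger (a joint): Trigger angle: 0 at rest, 0.26 rad fully squeezed (its stop); about 5 N at the pad squeezes it against its spring towards the grip; springs back by itself. Only the trigger moves, the grip is rigid: when squeezed, the middle of the pair lies 5 mm nearer the grip than at rest.
- mallet: Bystander: wooden mallet lying flat, 245 mm long, head 60 x 110 x 70 mm.
- plane: Bystander: hand plane, 170 x 50 mm, 80 mm tall.
- tape: Bystander: roll of paper tape lying flat, 100 mm across, 25 mm high.
- sander: Bystander: cork sanding block 110 x 65 x 24 mm.
- glue: Bystander: standing glue bottle, 60 mm across, 170 mm tall.
- cup: Bystander: steel cup, 76 mm across, 95 mm tall.
- offcut: Bystander: board offcut 150 x 70 x 20 mm, lying flat.
There are look-alikes about, which are no part of the job. What is shaped like the block but blue is not meant.

How it is judged:
By the outcome, as a careful person would: the job done as asked, in the order asked, and still so for the second after the job is handed in, with the robot touching nothing.
It also fails if it takes over 61 s, if anything falls off the work surface, if the arm or the gripper's body presses on something with over 40 N, if the wrist force passes 120 N, or if a joint passes its speed limit or range.

## Working session

There is one attempt and no reset: what is moved stays moved. The work goes in short steps, Python scripts to look and compute and a shell command to move; the robot and the scene stay as the last step left them, time stands still between calls to the robot, and variables do not carry over. Pictures are saved under pics/ and viewed, at most 10 in all, crops included, and the job is handed in when it is done.

```bash
mkdir -p pics; ls; cat > h.py <<'E'
import numpy as np, cv2
from workcell import monitor, optics, job_done
from scipy.spatial.transform import Rotation as Rn
def K(f):
    h,w=f["frame"].shape[:2]; fl=h/2/np.tan(np.radians(f["fovy"])/2); return fl
def ray(f,u,v):
    fl=K(f); d=np.array([(u-f["cx"])/fl,(v-f["cy"])/fl]); s=d.copy()
    for _ in range(20): s=d/(1+f["k1"]*(s@s))
    R=np.array(f["R"]);t=np.array(f["t"]); r=R.T@np.array([s[0],s[1],1.]); return -R.T@t, r/np.linalg.norm(r)
def onz(f,u,v,z):
    o,r=ray(f,u,v); return o+r*(z-o[2])/r[2]
def proj(f,X):
    c=np.array(f["R"])@np.array(X)+np.array(f["t"]); s=c[:2]/c[2]; s=s*(1+f["k1"]*(s@s)); return s*K(f)+[f["cx"],f["cy"]]
def tri(obs):
    A=np.zeros((3,3));b=np.zeros(3)
    for f,u,v in obs:
        o,r=ray(f,u,v);P=np.eye(3)-np.outer(r,r);A+=P;b+=P@o
    return np.linalg.solve(A,b)
def cen(m): 
    ys,xs=np.nonzero(m); return xs.mean().round(1),ys.mean().round(1)
def tool():
    s=monitor.observe(); return np.array(s["position"]),Rn.from_euler('xyz',s["tool_rot"]).as_matrix(),s
E
python3 - <<'E'
from h import *
for c in ["scene","side"]:
    f=optics.grab_frame(c); cv2.imwrite(f"pics/{c}0.png",f["frame"])
    print(c,f["fovy"],f["k1"],(-np.array(f["R"]).T@f["t"]).round(3))
    for n in ["block","peg","peg_tip","block_hole","trigger","station","scanner_grip","trigger_pad"]:
        for d in optics.masks_of(n,c)[:3]: print(n,round(d["p"],2),d["rect"],cen(d["region"]))
s=monitor.observe();print(s)
E
```

```text
pics
scene 53.31332180198104 0.03341267908290906 [ 1.23  -0.839  0.98 ]
block 0.75 [225.8, 271.1, 51.4, 48.1] (np.float64(251.4), np.float64(293.3))
block 0.66 [139.8, 263.8, 71.2, 27.1] (np.float64(175.9), np.float64(276.7))
block 0.48 [290.8, 289.2, 22.3, 48.6] (np.float64(299.7), np.float64(316.9))
peg 0.64 [364.9, 173.6, 16.8, 24.8] (np.float64(372.7), np.float64(184.8))
peg 0.61 [288.0, 219.9, 24.1, 24.1] (np.float64(297.7), np.float64(227.3))
peg 0.5 [249.9, 233.1, 31.3, 31.7] (np.float64(266.3), np.float64(247.9))
peg_tip 0.52 [364.9, 173.2, 14.2, 23.9] (np.float64(373.8), np.float64(186.3))
block_hole 0.97 [142.2, 262.3, 68.0, 24.0] (np.float64(176.0), np.float64(276.4))
trigger 0.48 [316.0, 223.8, 10.9, 6.4] (np.float64(322.5), np.float64(228.5))
station 0.81 [298.8, 174.8, 99.9, 120.6] (np.float64(356.6), np.float64(244.5))
station 0.69 [365.0, 173.5, 17.6, 24.3] (np.float64(373.0), np.float64(185.4))
station 0.26 [226.6, 264.7, 52.4, 53.6] (np.float64(251.4), np.float64(292.8))
scanner_grip 0.74 [296.5, 170.4, 103.8, 123.0] (np.float64(357.1), np.float64(244.2))
trigger_pa
[... 1134 characters left out ...]
0075,  0.52137272, -0.03627048,  1.59948094,  0.02116388,
        1.02108596, -0.11278343]), 'qd': array([-1.32366190e-03,  1.15334022e-03, -4.81795682e-04,  3.76145780e-05,
       -2.90677714e-05,  1.64287597e-05, -5.17115437e-04]), 'joint_efforts': array([ 3.16077530e-04, -9.26836681e+01,  1.97937369e+00, -3.70244908e+01,
        1.80628092e-02,  2.11099476e-03, -1.50758146e-04]), 'position': array([ 6.25009592e-01, -2.91316478e-05,  2.03014945e-01]), 'tool_rot': array([ 3.14155764e+00, -2.03966359e-05,  1.57072591e+00]), 'force': array([ 0.33953851, -0.25317338,  0.01546635]), 'moment': array([-0.01210177,  0.02661744, -0.02819466]), 'finger_force': 0.0, 'grip_width': 0.08511640856108138}
```

View pictures.

View pics/scene0.png

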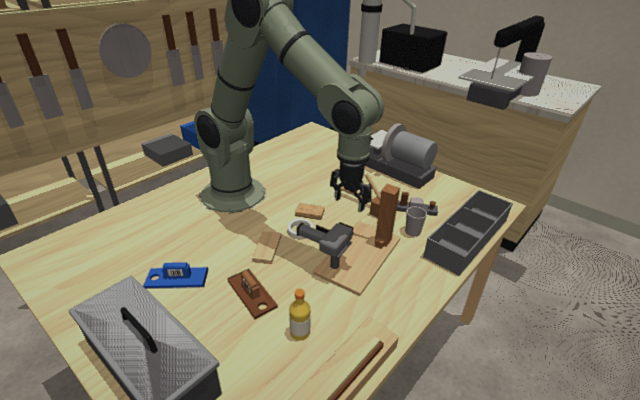

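View pics/side0.png

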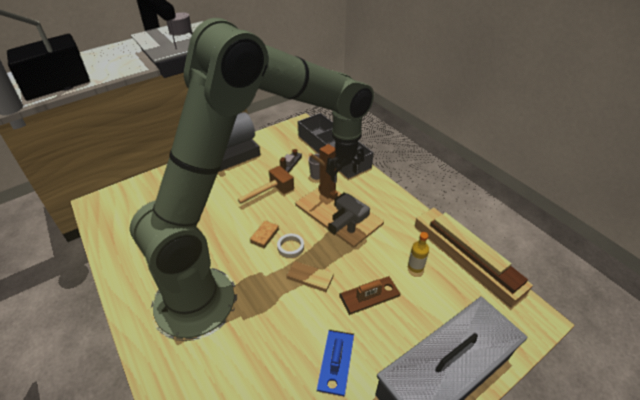

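The scene view shows the brown block (251,293) with its hole at about (263,308), plus the blue look-alike (176,276), the station post (387,215) and the scanner (335,240). In the side view, the block is at (369,295) with its hole near (388,288).

```bash
python3 - <<'E'
from h import *
fs={c:optics.grab_frame(c) for c in ["scene","side","wrist"]}
a=onz(fs["scene"],263,308,.014); b=onz(fs["side"],388,288,.014); print("hole",a.round(4),b.round(4))
for c in ["scene","side"]:
    optics_m=[d for d in optics.masks_of("block",c)]
    for d in optics_m:
        m=d["region"]; col=fs[c]["frame"][m].mean(0)
        if col[2]>col[0]:
            cnt=np.argwhere(m)[:,::-1].astype(np.float32)
            G=np.array([onz(fs[c],u,v,.014)[:2] for u,v in cnt]); r=cv2.minAreaRect((G*1000).astype(np.float32)); print(c,d["p"],r, G.mean(0))
print("board corners scene",[onz(fs["scene"],u,v,.018).round(3) for u,v in [(315,272),(358,293),(399,237)]])
print("board corners side",[onz(fs["side"],u,v,.018).round(3) for u,v in [(295,205),(355,244),(383,222)]])
cr=lambda c,x,y,w,h,s:cv2.resize(fs[c]["frame"][y:y+h,x:x+w],None,fx=s,fy=s,interpolation=cv2.INTER_CUBIC)
im=np.zeros((560,790,3),np.uint8)
A=cr("scene",215,160,195,165,2);B=cr("side",275,125,120,185,3)
im[:330,:390]=A; im[:555,400:760]=B
cv2.imwrite("pics/c1.png",im)
E
```

```text
hole [ 0.5794 -0.3406  0.014 ] [ 0.5644 -0.3368  0.014 ]
scene 0.75 ((501.79913330078125, -323.04156494140625), (85.20919799804688, 205.90750122070312), 77.15741729736328) [ 0.50537897 -0.32437822]
scene 0.41 ((424.76336669921875, 451.0889892578125), (17.13629150390625, 192.21978759765625), 54.22719955444336) [0.42795197 0.44935885]
side 0.93 ((497.9189147949219, -319.971435546875), (89.6287841796875, 195.81732177734375), 77.12686157226562) [ 0.49579336 -0.31996776]
side 0.72 ((719.7587890625, 344.3682861328125), (147.32252502441406, 41.24749755859375), 56.49351119995117) [0.7173527  0.34220987]
board corners scene [array([ 0.596, -0.124,  0.018]), array([ 0.758, -0.1  ,  0.018]), array([0.704, 0.224, 0.018])]
board corners side [array([0.521, 0.185, 0.018]), array([ 0.592, -0.121,  0.018]), array([ 0.753, -0.095,  0.018])]
```

View pics/c1.png

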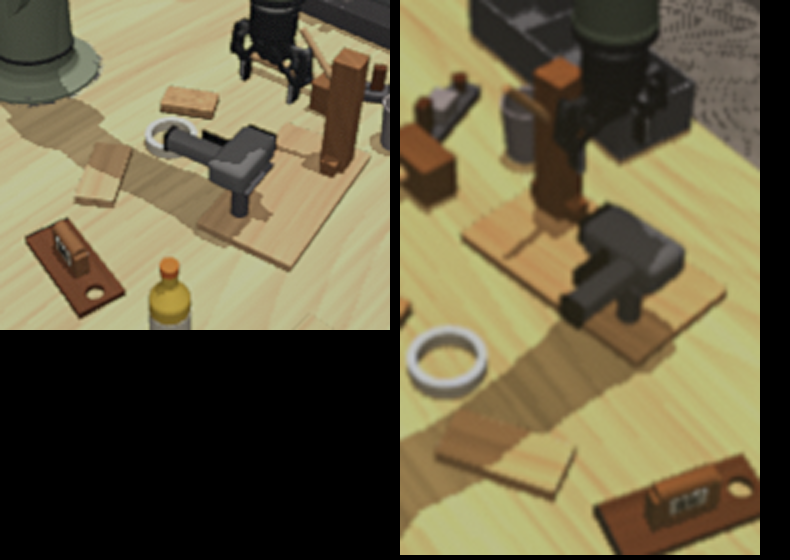

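```bash
python3 -m handwheel '[{"dz":-3},{"dx":-5.4,"dy":-1.9},{"dx":-5.4,"dy":-1.9},{"dx":-5.4,"dy":-1.9},{"dx":-5.4,"dy":-1.9},{"dx":-5.4,"dy":-1.9},{"dx":-5.3,"dy":-2,"wz":-0.18},{"wz":-0.18}]' 40; python3 -m handwheel '[{"wz":-0.18},{"wz":-0.18},{"wz":-0.18},{"wz":-0.18},{"wz":-0.18},{"wz":-0.085},{}]'
```

```text
schema error: expected keys dx, dy, dz, wx, wy, wz, claw
schema error: expected keys dx, dy, dz, wx, wy, wz, claw
```

```bash
python3 - <<'E'
from h import *
fs={c:optics.grab_frame(c) for c in ["scene","side","wrist"]}
p,R,s=tool(); print(p,s["tool_rot"],s["clock"],s["qpos"].round(2))
f=fs["wrist"]; print("wrist fov",f["fovy"],(-np.array(f["R"]).T@f["t"]).round(3))
for n in ["block","block_handle","block_hole"]:
    for d in optics.masks_of(n,"wrist"):
        print(n,round(d["p"],2),d["rect"])
cr=lambda c,x,y,w,h,s:cv2.resize(fs[c]["frame"][y:y+h,x:x+w],None,fx=s,fy=s,interpolation=cv2.INTER_CUBIC)
cv2.imwrite("pics/w1.png",f["frame"])
im=np.zeros((560,790,3),np.uint8)
im[:480,:390]=cr("scene",280,150,130,160,3);im[:480,400:760]=cr("side",275,105,120,160,3)
cv2.imwrite("pics/c2.png",im)
np.savez("cal.npz",**{c+k:fs[c][k] for c in fs for k in fs[c]})
E
```

```text
[ 6.24989823e-01 -2.62610776e-05  2.02993707e-01] [-3.14157216e+00 -9.98410427e-06  1.57072888e+00] 1.3 [-0.07  0.52 -0.04  1.6   0.02  1.02 -0.11]
wrist fov 63.90283798040334 [0.624 0.074 0.374]
block 0.67 [220.6, 350.2, 26.2, 13.6]
block 0.52 [107.2, 391.0, 20.9, 5.0]
block 0.24 [60.8, 110.4, 98.7, 85.4]
block_handle 0.77 [222.0, 350.1, 23.3, 13.7]
block_hole 0.54 [224.5, 351.2, 24.9, 13.2]
block_hole 0.47 [113.7, 395.1, 9.9, 3.7]
```

View pics/w1.png

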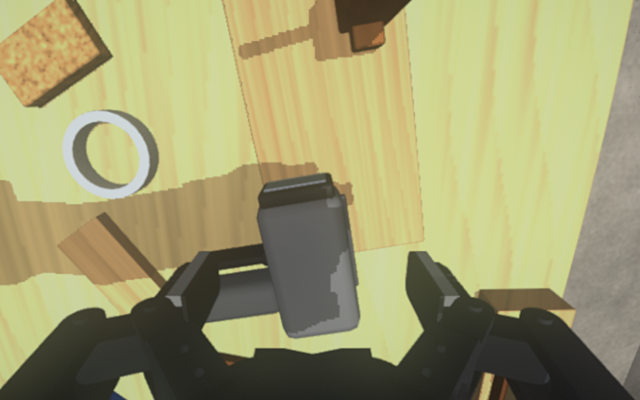

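View pics/c2.png

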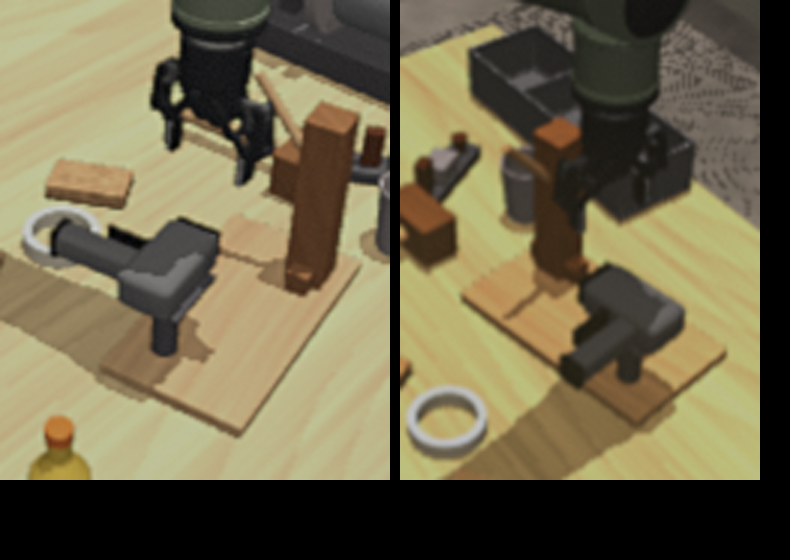

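The rows were refused because every key is needed, so the arm has not moved. The wrist view shows the board edges (right corner 424,240) and the scanner head (310,260).

```bash
python3 -m handwheel '[{"dx":0,"dy":0,"dz":-3,"wx":0,"wy":0,"wz":0,"claw":100},{"dx":-5.4,"dy":-1.9,"dz":0,"wx":0,"wy":0,"wz":0,"claw":100},{"dx":-5.4,"dy":-1.9,"dz":0,"wx":0,"wy":0,"wz":0,"claw":100},{"dx":-5.4,"dy":-1.9,"dz":0,"wx":0,"wy":0,"wz":0,"claw":100},{"dx":-5.4,"dy":-1.9,"dz":0,"wx":0,"wy":0,"wz":0,"claw":100},{"dx":-5.4,"dy":-1.9,"dz":0,"wx":0,"wy":0,"wz":0,"claw":100},{"dx":-5.3,"dy":-2,"dz":0,"wx":0,"wy":0,"wz":-0.18,"claw":100},{"dx":0,"dy":0,"dz":0,"wx":0,"wy":0,"wz":-0.18,"claw":100}]' 40; python3 -m handwheel '[{"dx":0,"dy":0,"dz":0,"wx":0,"wy":0,"wz":-0.18,"claw":100},{"dx":0,"dy":0,"dz":0,"wx":0,"wy":0,"wz":-0.18,"claw":100},{"dx":0,"dy":0,"dz":0,"wx":0,"wy":0,"wz":-0.18,"claw":100},{"dx":0,"dy":0,"dz":0,"wx":0,"wy":0,"wz":-0.18,"claw":100},{"dx":0,"dy":0,"dz":0,"wx":0,"wy":0,"wz":-0.18,"claw":100},{"dx":0,"dy":0,"dz":0,"wx":0,"wy":0,"wz":-0.085,"claw":100},{"dx":0,"dy":0,"dz":0,"wx":0,"wy":0,"wz":0,"claw":100}]'
cat > look.py <<'E'
from h import *
fs={c:optics.grab_frame(c) for c in ["scene","side","wrist"]}
p,R,s=tool(); print(p,s["tool_rot"],s["clock"],s["qpos"].round(2))
f=fs["wrist"]; print("tool proj",proj(f,p).round(0))
for n in ["block","block_handle","block_hole"]:
    for d in optics.masks_of(n,"wrist")[:2]: print(n,round(d["p"],2),d["rect"],cen(d["region"]))
# 2-up: left wrist (small) right station crops
cr=lambda c,x,y,w,h,s:cv2.resize(fs[c]["frame"][y:y+h,x:x+w],None,fx=s,fy=s,interpolation=cv2.INTER_CUBIC)
cv2.imwrite("pics/w2.png",f["frame"])
im=np.zeros((480,760,3),np.uint8)
im[:480,:390]=cr("scene",280,150,130,160,3);im[:480,400:760]=cr("side",275,105,120,160,3)
cv2.imwrite("pics/c3.png",im)
import pickle; pickle.dump(fs,open("fs.pkl","wb"))
E
python3 look.py
```

```text
clock: 2.45
position: [0.5075, -0.3277, 0.2329]
tool_rot: [-3.14, 0.001, 1.93]
force: [0.1, 0.8, -0.4]
grip_width: 0.0855
finger_force: 0.0
clock: 3.32
position: [0.5099, -0.3232, 0.233]
tool_rot: [3.142, -0.0, 2.915]
force: [0.8, -0.4, -0.5]
grip_width: 0.0855
finger_force: 0.0
[ 0.50997091 -0.32303807  0.23300649] [-3.14154311e+00 -3.78136943e-06  2.91373589e+00] 3.475 [ 0.65  0.47 -0.27  1.61  0.14  1.08  1.69]
tool proj [312. 234.]
block 0.66 [131.3, 0.0, 119.7, 53.3] (np.float64(197.4), np.float64(18.9))
block 0.57 [279.1, 71.1, 71.8, 154.1] (np.float64(314.5), np.float64(144.2))
block_handle 0.82 [129.9, 1.2, 119.1, 55.1] (np.float64(196.9), np.float64(18.5))
block_handle 0.66 [279.1, 68.7, 71.7, 155.3] (np.float64(314.4), np.float64(144.0))
block_hole 0.81 [282.2, 69.4, 72.3, 157.6] (np.float64(314.4), np.float64(144.2))
block_hole 0.73 [129.9, 3.5, 114.5, 51.0] (np.float64(197.0), np.float64(18.5))
```

View pics/w2.png

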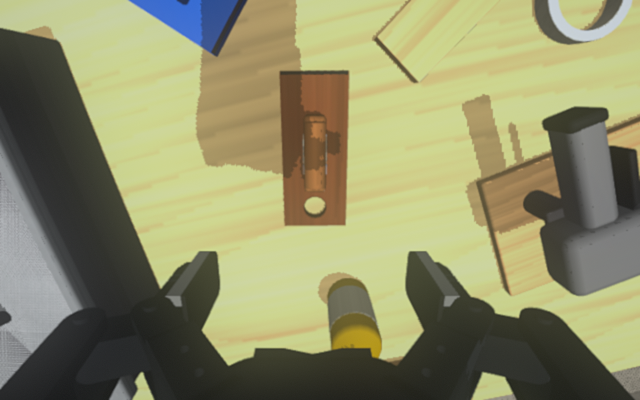

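View pics/c3.png

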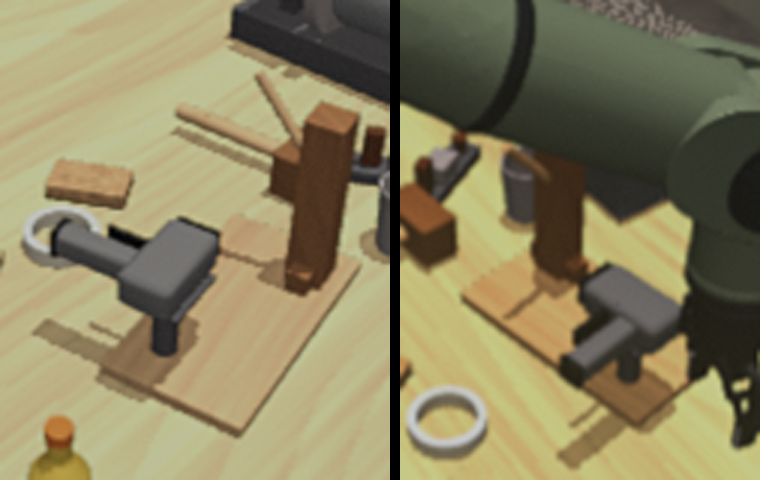

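The wrist view shows the block straight below, with plate corners (280,71), (349,71), (286,225), (346,224) and the hole at (315,205). The near-right board corner is at (480,183) and the far-right one at (510,293). In the scene crop the peg tip is at (262,76).

```bash
cat > fit.py <<'E'
from h import *
import pickle
from scipy.optimize import least_squares
fs=pickle.load(open("fs.pkl","rb")); z=np.load("cal.npz"); w1={k[5:]:z[k] for k in z if k.startswith("wrist")}
w2=fs["wrist"]
c=[onz(w2,u,v,.014) for u,v in [(280,71),(349,71),(286,225),(346,224)]]
print("block corners",np.round(c,4)); print("hole",onz(w2,315,205,.014).round(4), "ctr",np.mean(c,0).round(4))
d=(c[2]+c[3]-c[0]-c[1]); print("yaw",np.arctan2(d[1],d[0]), "rail top",onz(w2,315,122,.072).round(4),onz(w2,315,190,.072).round(4))
sc=lambda u,v:(280+u/3,150+v/3); sd=lambda u,v:(275+(u-400)/3,105+v/3)
S,D=fs["scene"],fs["side"]
obs=[(S,sc(262,76),'tip'),(D,sd(510,153),'tip'),(S,sc(238,434),(90,-165,18)),(S,sc(102,368),(-90,-165,18)),(S,sc(358,265),(90,165,18)),
(D,sd(463,297),(-90,165,18)),(D,sd(640,422),(-90,-165,18)),(w2,(480,183),(-90,-165,18)),(w2,(510,293),(90,-165,18)),(w1,(424,240),(90,-165,18)),
(S,sc(303,116),(-25,80,250,1)),(S,sc(340,130),(25,80,250,1)),(S,sc(357,118),(25,130,250,1)),(D,sd(537,130),(-25,130,250,1)),(D,sd(558,143),(-25,80,250,1))]
def P(p,k):
    x,y,a,px=p
    if k=='tip': q=np.array([px-.025-.0707,.105,.19+.0843])
    else: q=np.array(k[:3])/1000.+[px if len(k)>3 else 0,0,0]
    return np.array([x+q[0]*np.cos(a)-q[1]*np.sin(a),y+q[0]*np.sin(a)+q[1]*np.cos(a),q[2]])
r=lambda p:np.concatenate([proj(f,P(p,k))-uv for f,uv,k in obs])
o=least_squares(r,[.645,.047,.18,0],loss='soft_l1')
print(o.x.round(4)); print(r(o.x).reshape(-1,2).round(1).tolist())
x,y,a,px=o.x
W=lambda q:np.array([x+q[0]*np.cos(a)-q[1]*np.sin(a),y+q[0]*np.sin(a)+q[1]*np.cos(a),q[2]])
print("root",W([px-.025,.105,.19]).round(4),"tip",W([px-.0957,.105,.2743]).round(4),"grip",W([-.102,-.125,.136]).round(4))
np.save("st.npy",o.x)
E
python3 fit.py
```

```text
block corners [[ 0.398  -0.3353  0.014 ]
 [ 0.4158 -0.2583  0.014 ]
 [ 0.5829 -0.3755  0.014 ]
 [ 0.5992 -0.2987  0.014 ]]
hole [ 0.5645 -0.3323  0.014 ] ctr [ 0.4989 -0.317   0.014 ]
yaw -0.21536228814058575 rail top [ 0.459  -0.3086  0.072 ] [ 0.5289 -0.3246  0.072 ]
[0.6423 0.0542 0.1757 0.0496]
[[-1.5, -1.6], [-1.5, -2.2], [0.5, -2.7], [-1.9, -2.7], [0.4, -2.6], [-2.2, -1.5], [-1.5, -0.0], [-0.4, 0.8], [0.1, 3.7], [-0.3, 1.8], [-0.0, 0.6], [1.6, 0.5], [1.7, -2.4], [-1.5, 0.1], [0.8, 1.2]]
root [0.6482 0.1618 0.19  ] tip [0.5785 0.1495 0.2743] grip [ 0.5637 -0.0867  0.136 ]
```

```bash
python3 -m handwheel '[{"dx":0,"dy":0.38,"dz":5.1,"wx":0,"wy":0,"wz":-0.012,"claw":100},{"dx":0,"dy":0,"dz":5.2,"wx":0,"wy":0,"wz":0,"claw":100},{"dx":0,"dy":0,"dz":5.2,"wx":0,"wy":0,"wz":0,"claw":100},{"dx":0,"dy":0,"dz":5.1,"wx":0,"wy":0,"wz":0,"claw":100},{"dx":0,"dy":0,"dz":0,"wx":0,"wy":0,"wz":0,"claw":100},{"dx":0,"dy":0,"dz":0,"wx":0,"wy":0,"wz":0,"claw":0},{"dx":0,"dy":0,"dz":0,"wx":0,"wy":0,"wz":0,"claw":0},{"dx":0,"dy":0,"dz":0,"wx":0,"wy":0,"wz":0,"claw":0}]' 70;python3 -m handwheel '[{"dx":0,"dy":0,"dz":0,"wx":0,"wy":0,"wz":0,"claw":0},{"dx":0,"dy":0,"dz":0,"wx":0,"wy":0,"wz":0,"claw":0}]'
```

```text
clock: 4.62
position: [0.5115, -0.3198, 0.0285]
tool_rot: [-3.141, 0.002, 2.928]
force: [0.3, 0.3, -0.6]
grip_width: 0.0322
finger_force: 0.0
clock: 4.88
position: [0.5113, -0.32, 0.0282]
tool_rot: [-3.141, 0.002, 2.927]
force: [-1.8, -1.0, 10.1]
grip_width: 0.022
finger_force: 68.5
```

```bash
python3 -m handwheel '[{"dx":0,"dy":0,"dz":-2,"wx":0,"wy":0,"wz":0,"claw":0},{"dx":0,"dy":0,"dz":-5,"wx":0,"wy":0,"wz":0,"claw":0},{"dx":0,"dy":0,"dz":-5.5,"wx":0,"wy":0,"wz":0,"claw":0},{"dx":0,"dy":0,"dz":-5.5,"wx":0,"wy":0,"wz":0,"claw":0},{"dx":0,"dy":0,"dz":-5,"wx":0,"wy":0,"wz":0,"claw":0},{"dx":0.5,"dy":1.5,"dz":-4,"wx":0,"wy":0,"wz":0,"claw":0},{"dx":1.5,"dy":4,"dz":-1,"wx":0,"wy":0,"wz":0,"claw":0},{"dx":1.5,"dy":4,"dz":0,"wx":0,"wy":0,"wz":0,"claw":0}]'; python3 -m handwheel '[{"dx":2,"dy":5.2,"dz":0,"wx":0,"wy":0,"wz":0,"claw":0},{"dx":2,"dy":5.2,"dz":0,"wx":0,"wy":0,"wz":0,"claw":0},{"dx":2,"dy":5.2,"dz":0,"wx":0,"wy":0,"wz":0,"claw":0},{"dx":2,"dy":5.2,"dz":0,"wx":0,"wy":0,"wz":0,"claw":0},{"dx":2,"dy":5,"dz":0,"wx":0,"wy":0,"wz":0,"claw":0},{"dx":2,"dy":4,"dz":0,"wx":0,"wy":0,"wz":-0.13,"claw":0},{"dx":0,"dy":2,"dz":0,"wx":0,"wy":0,"wz":-0.13,"claw":0},{"dx":0,"dy":0,"dz":0,"wx":0,"wy":0,"wz":-0.13,"claw":0}]'
python3 - <<'E'
from h import *; import pickle
fs=pickle.load(open("fs.pkl","rb"))
print("tip tri",tri([(fs["scene"],367.3,175.3),(fs["side"],311.7,156)]).round(4))
print(monitor.observe()["qpos"].round(2))
E
```

```text
clock: 5.88
position: [0.4965, -0.2177, 0.3091]
tool_rot: [-3.141, 0.002, 2.928]
force: [1.7, -0.6, -2.5]
grip_width: 0.0212
finger_force: 69.6
clock: 6.88
position: [0.4437, 0.1193, 0.3081]
tool_rot: [-3.141, 0.001, -2.958]
force: [-0.4, -0.6, -3.2]
grip_width: 0.0215
finger_force: 69.6
tip tri [0.5835 0.149  0.2667]
[ 0.13  0.18 -0.6   1.85  0.11  1.15  1.25]
```

```bash
python3 -m handwheel '[{"dx":0,"dy":0,"dz":0,"wx":0,"wy":-0.14,"wz":0,"claw":0},{"dx":0,"dy":0,"dz":0,"wx":0,"wy":-0.14,"wz":0,"claw":0},{"dx":0,"dy":0,"dz":0,"wx":0,"wy":-0.14,"wz":0,"claw":0},{"dx":0,"dy":0,"dz":0,"wx":0,"wy":-0.14,"wz":0,"claw":0},{"dx":0,"dy":0,"dz":0,"wx":0,"wy":-0.138,"wz":0,"claw":0},{"dx":0,"dy":0,"dz":0,"wx":0,"wy":0,"wz":0,"claw":0}]'
cat > rel.py <<'E'
from h import *
import sys
# desired hole station along the peg, m from root; prints move in tool axes (cm) and rotation
x,y,a,px=np.load("st.npy"); Rs=Rn.from_euler('z',a).as_matrix()
root=np.array([.6482,.1618,.19])+np.array([float(v)/1000 for v in sys.argv[2:5]] if len(sys.argv)>2 else [0,0,0])
pz=Rs@np.array([-np.cos(np.radians(50)),0,np.sin(np.radians(50))]);pxx=Rs@np.array([np.sin(np.radians(50)),0,np.cos(np.radians(50))]);py=np.cross(pz,pxx)
p,R,s=tool(); hole=p+R@np.array([-.0575,0,.021])
Rt=np.c_[-pxx,py,-pz]
print("rotvec tool",Rn.from_matrix(R.T@Rt).as_rotvec().round(3))
d=hole-root; print("hole in peg frame mm",(1000*np.array([d@pxx,d@py,d@pz])).round(1))
tcp=root+pz*float(sys.argv[1])-Rt@np.array([-.0575,0,.021])
print("move tool cm (cur axes)",(100*R.T@(tcp-p)).round(2),p.round(4),s["qpos"].round(2),s["clock"],s["force"].round(1))
E
python3 rel.py 0.15
```

```text
clock: 7.62
position: [0.4426, 0.1163, 0.3066]
tool_rot: [-3.137, 0.698, -2.963]
force: [0.3, -1.2, -2.4]
grip_width: 0.0216
finger_force: 69.7
rotvec tool [-0.003  0.     0.002]
hole in peg frame mm [-28.7  -8.8 203.6]
move tool cm (cur axes) [-2.87  0.89  5.35] [0.4426 0.1163 0.3066] [ 0.3  -0.21 -0.73  2.41  0.26  0.22  1.04] 7.625 [ 0.3 -1.2 -2.4]
```

```bash
python3 -m handwheel '[{"dx":-1.4,"dy":0.45,"dz":1.5,"wx":0,"wy":0,"wz":0,"claw":0},{"dx":-1.4,"dy":0.45,"dz":1.5,"wx":0,"wy":0,"wz":0,"claw":0},{"dx":0,"dy":0,"dz":2.3,"wx":0,"wy":0,"wz":0,"claw":0},{"dx":0,"dy":0,"dz":0,"wx":0,"wy":0,"wz":0,"claw":0},{"dx":0,"dy":0,"dz":0,"wx":0,"wy":0,"wz":0,"claw":0}]'
python3 rel.py 0.13
cat > look2.py <<'E'
from h import *
import pickle,sys
fs={c:optics.grab_frame(c) for c in ["scene","side","wrist"]}
cr=lambda c,x,y,w,h,s:cv2.resize(fs[c]["frame"][y:y+h,x:x+w],None,fx=s,fy=s,interpolation=cv2.INTER_CUBIC)
im=np.zeros((600,800,3),np.uint8)
im[:400,:400]=cr("scene",310,140,100,100,4);im[:400,400:]=cr("side",270,110,100,100,4)
im[405:605,:320]=cr("wrist",0,0,640,400,.5)[:195]
im[405:600,400:]=cr("wrist",220,60,200,97,2)[:195,:400]
cv2.imwrite(sys.argv[1],im); pickle.dump(fs,open("fs2.pkl","wb"))
E
python3 look2.py pics/c4.png
```

```text
clock: 8.25
position: [0.4873, 0.1315, 0.2885]
tool_rot: [-3.13, 0.683, -2.962]
force: [-0.2, -0.1, -3.0]
grip_width: 0.0212
finger_force: 69.7
rotvec tool [-0.009 -0.015  0.003]
hole in peg frame mm [ -4.9  -1.7 158.8]
move tool cm (cur axes) [-0.5   0.19  2.96] [0.4873 0.1315 0.2885] [ 0.72 -0.04 -1.19  2.34  0.78  0.23  0.55] 8.25 [-0.2 -0.1 -3. ]Traceback (most recent call last):
  File "look2.py", line 8, in <module>
    im[405:600,400:]=cr("wrist",220,60,200,97,2)[:195,:400]
    ~~^^^^^^^^^^^^^^
ValueError: could not broadcast input array from shape (194,400,3) into shape (195,400,3)
```

```bash
sed -i 's/405:600,400:\]/405:599,400:]/;s/\[:195,:400\]/[:194,:400]/' look2.py; python3 look2.py pics/c4.png
```

```text
(no output)
```

View pics/c4.png

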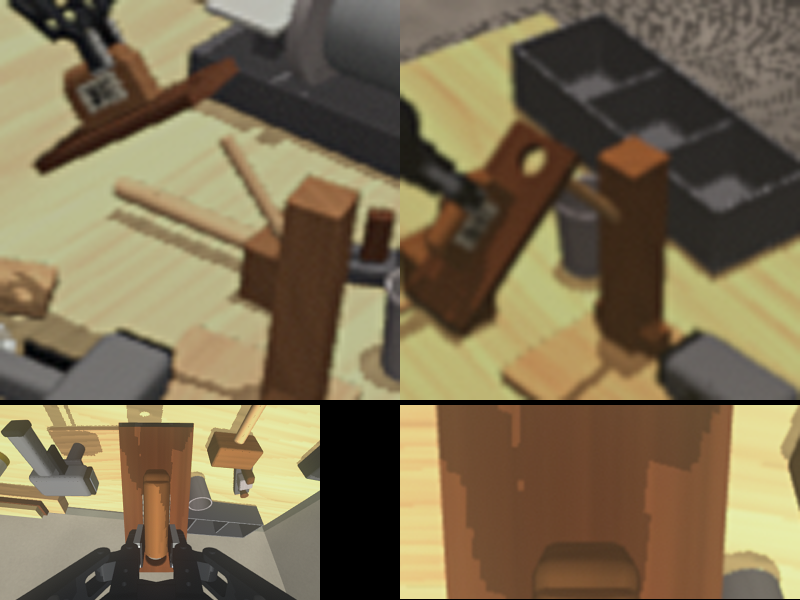

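```bash
python3 - <<'E'
from h import *; import pickle
fs=pickle.load(open("fs2.pkl","rb")); p,R,s=tool(); print(s["clock"],p)
B=lambda b:p+R@(np.array([.0125,0,.0282])-np.array([b[0],-b[1]*-1,b[2]]))if 0 else p+R@np.array([.0125-b[0],b[1],.0282-b[2]])
for n,b in [("hole",(.07,0,.007)),("holetop",(.07,0,.014)),("E+ top",(.095,.04,.014)),("E- top",(.095,-.04,.014)),("E+ bot",(.095,.04,0)),("E- bot",(.095,-.04,0)),("T- bot",(-.095,-.04,0)),("T- top",(-.095,-.04,.014)),("T+ top",(-.095,.04,.014))]:
    X=B(b); q=proj(fs["scene"],X);r=proj(fs["side"],X); print(n,((q-[310,140])*4).round(0),((r-[270,110])*4+[400,0]).round(0))
x,y,a,px=np.load("st.npy");Rs=Rn.from_euler('z',a).as_matrix();pz=Rs@np.array([-.643,0,.766]);root=np.array([.6482,.1618,.19])
for l in (0,.05,.1,.11,.15):
    X=root+l*pz; q=proj(fs["scene"],X);r=proj(fs["side"],X); print(l,((q-[310,140])*4).round(0),((r-[270,110])*4+[400,0]).round(0))
E
```

```text
8.55 [0.48707044 0.13248819 0.28832649]
hole [190.  89.] [532. 161.]
holetop [186.  82.] [528. 158.]
E+ top [228.  54.] [513. 117.]
E- top [186.  91.] [575. 153.]
E+ bot [237.  67.] [521. 123.]
E- bot [194. 106.] [582. 159.]
T- bot [ 39. 176.] [466. 339.]
T- top [ 31. 163.] [457. 335.]
T+ top [ 76. 126.] [399. 294.]
0 [288. 242.] [615. 215.]
0.05 [259. 194.] [591. 197.]
0.1 [229. 145.] [566. 179.]
0.11 [223. 135.] [561. 175.]
0.15 [199.  96.] [539. 160.]
```

```bash
python3 -m handwheel '[{"dx":-0.5,"dy":0.15,"dz":0.5,"wx":-0.006,"wy":-0.015,"wz":0,"claw":0},{"dx":0,"dy":0,"dz":1.5,"wx":0,"wy":0,"wz":0,"claw":0},{"dx":0,"dy":0,"dz":1,"wx":0,"wy":0,"wz":0,"claw":0},{"dx":0,"dy":0,"dz":0,"wx":0,"wy":0,"wz":0,"claw":0},{"dx":0,"dy":0,"dz":0,"wx":0,"wy":0,"wz":0,"claw":0}]'
python3 rel.py 0.05
```

```text
clock: 9.18
position: [0.5086, 0.1375, 0.2687]
tool_rot: [-3.136, 0.697, -2.959]
force: [0.3, -0.2, -1.7]
grip_width: 0.0216
finger_force: 69.7
rotvec tool [-0.002 -0.001  0.005]
hole in peg frame mm [ -0.4   0.8 130.3]
move tool cm (cur axes) [-0.05 -0.04  8.04] [0.5086 0.1375 0.2687] [ 0.7   0.12 -1.28  2.34  1.33  0.35  0.03] 9.175 [ 0.3 -0.2 -1.7]
```

```bash
python3 -m handwheel '[{"dx":0,"dy":0,"dz":1.5,"wx":0,"wy":0,"wz":0,"claw":0},{"dx":0,"dy":0,"dz":1.5,"wx":0,"wy":0,"wz":0,"claw":0},{"dx":0,"dy":0,"dz":1,"wx":0,"wy":0,"wz":0,"claw":0},{"dx":0,"dy":0,"dz":0,"wx":0,"wy":0,"wz":0,"claw":0}]'
python3 rel.py 0.05; sed -i 's/320\]=/320]=/' look2.py; python3 look2.py pics/c5.png
```

```text
clock: 9.68
position: [0.5339, 0.1418, 0.2377]
tool_rot: [-3.136, 0.696, -2.96]
force: [-0.2, 0.7, -1.9]
grip_width: 0.0216
finger_force: 69.7
rotvec tool [-0.001 -0.002  0.005]
hole in peg frame mm [-0.7  0.5 90. ]
move tool cm (cur axes) [-0.08 -0.02  4.01] [0.5339 0.1418 0.2377] [ 0.58  0.29 -1.22  2.33  1.58  0.5  -0.18] 9.675 [-0.2  0.7 -1.9]
```

View pics/c5.png

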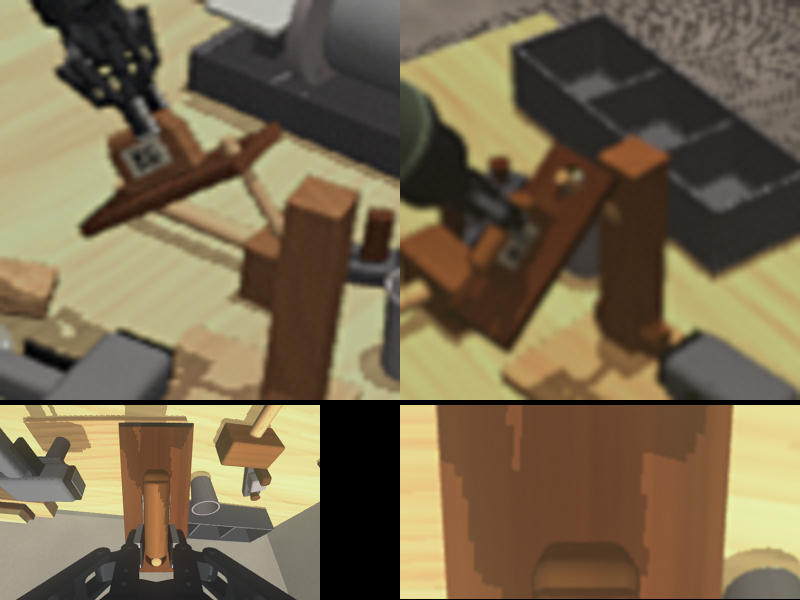

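The peg tip comes up through the hole (scene crop 228,145; side crop 568,178) without contact force, so I carry on.

```bash
python3 -m handwheel '[{"dx":0,"dy":0,"dz":1.5,"wx":0,"wy":0,"wz":0,"claw":0},{"dx":0,"dy":0,"dz":1.5,"wx":0,"wy":0,"wz":0,"claw":0},{"dx":0,"dy":0,"dz":1,"wx":0,"wy":0,"wz":0,"claw":0},{"dx":0,"dy":0,"dz":0.4,"wx":0,"wy":0,"wz":0,"claw":0},{"dx":0,"dy":0,"dz":0,"wx":0,"wy":0,"wz":0,"claw":0}]'
python3 rel.py 0.037
```

```text
clock: 10.45
position: [0.5619, 0.1466, 0.2042]
tool_rot: [-3.136, 0.697, -2.96]
force: [-0.0, 0.4, -2.3]
grip_width: 0.0216
finger_force: 69.7
rotvec tool [-0.002 -0.001  0.005]
hole in peg frame mm [-0.5  0.4 46.2]
move tool cm (cur axes) [-0.05 -0.01  0.92] [0.5619 0.1466 0.2042] [ 0.49  0.45 -1.18  2.3   1.74  0.62 -0.28] 10.45 [-0.   0.4 -2.3]
```

```bash
R='' ; python3 -m handwheel '[{"dx":0,"dy":0,"dz":0.3,"wx":0,"wy":0,"wz":0,"claw":0},{"dx":0,"dy":0,"dz":0.3,"wx":0,"wy":0,"wz":0,"claw":0},{"dx":0,"dy":0,"dz":0,"wx":0,"wy":0,"wz":0,"claw":0}]'; python3 -m handwheel '[{"dx":0,"dy":0,"dz":0.2,"wx":0,"wy":0,"wz":0,"claw":0},{"dx":0,"dy":0,"dz":0,"wx":0,"wy":0,"wz":0,"claw":0}]'; python3 -m handwheel '[{"dx":0,"dy":0,"dz":0.2,"wx":0,"wy":0,"wz":0,"claw":0},{"dx":0,"dy":0,"dz":0,"wx":0,"wy":0,"wz":0,"claw":0}]'
```

```text
clock: 10.82
position: [0.5658, 0.1473, 0.1994]
tool_rot: [-3.136, 0.697, -2.96]
force: [0.3, 0.8, -2.6]
grip_width: 0.0217
finger_force: 69.7
clock: 11.08
position: [0.5665, 0.1474, 0.1975]
tool_rot: [-3.136, 0.696, -2.959]
force: [-7.5, -1.9, -0.5]
grip_width: 0.0216
finger_force: 70.4
clock: 11.32
position: [0.5669, 0.1475, 0.1953]
tool_rot: [-3.136, 0.695, -2.959]
force: [-15.6, -3.1, 1.1]
grip_width: 0.0217
finger_force: 71.3
```

```bash
python3 -m handwheel '[{"dx":0,"dy":0,"dz":-0.15,"wx":0,"wy":0,"wz":0,"claw":0},{"dx":0,"dy":0,"dz":0,"wx":0,"wy":0,"wz":0,"claw":100},{"dx":0,"dy":0,"dz":0,"wx":0,"wy":0,"wz":0,"claw":100},{"dx":0,"dy":0,"dz":0,"wx":0,"wy":0,"wz":0,"claw":100},{"dx":0,"dy":0,"dz":0,"wx":0,"wy":0,"wz":0,"claw":100},{"dx":0,"dy":0,"dz":-2,"wx":0,"wy":0,"wz":0,"claw":100},{"dx":0,"dy":0,"dz":-4,"wx":0,"wy":0,"wz":0,"claw":100},{"dx":0,"dy":0,"dz":-4,"wx":0,"wy":0,"wz":0,"claw":100}]'; python3 -m handwheel '[{"dx":0,"dy":0,"dz":-3,"wx":0,"wy":0,"wz":0,"claw":100},{"dx":0,"dy":0,"dz":0,"wx":0,"wy":0,"wz":0,"claw":100},{"dx":0,"dy":0,"dz":0,"wx":0,"wy":0,"wz":0,"claw":100}]'; python3 rel.py .2
python3 look2.py pics/c6.png
```

```text
clock: 12.32
position: [0.5055, 0.1367, 0.271]
tool_rot: [-3.137, 0.694, -2.96]
force: [-0.7, -1.1, -0.1]
grip_width: 0.0854
finger_force: 0.0
clock: 12.7
position: [0.4932, 0.1314, 0.2756]
tool_rot: [-3.128, 0.672, -2.955]
force: [0.0, 0.3, -0.4]
grip_width: 0.0854
finger_force: 0.0
rotvec tool [-0.007 -0.026  0.008]
hole in peg frame mm [ -9.   -2.5 144.6]
move tool cm (cur axes) [-0.71  0.24 -5.41] [0.4932 0.1314 0.2756] [ 0.73  0.03 -1.24  2.34  1.03  0.28  0.32] 12.7 [ 0.   0.3 -0.4]
```

View pics/c6.png

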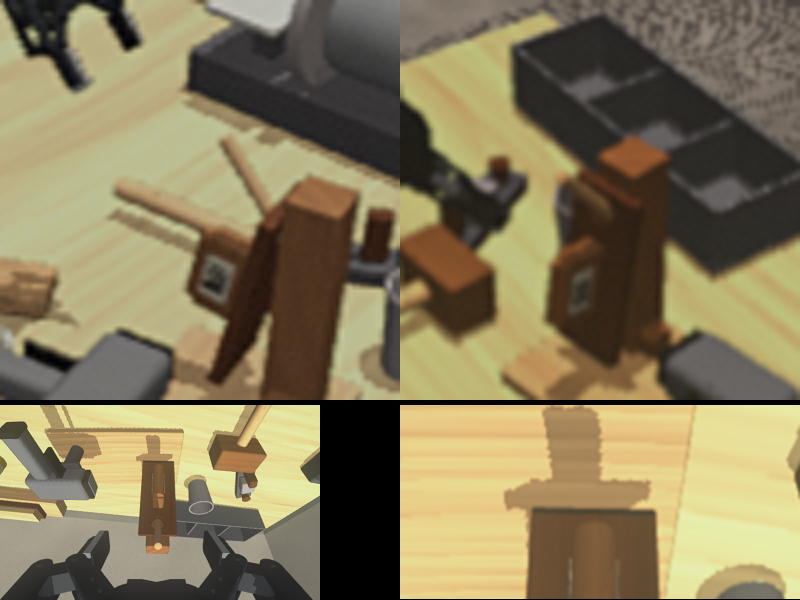

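The block hangs on the peg with its plate edge against the post, the dowel coming through the hole, and the gripper clear. That was the tenth picture, so from here I work from numbers only.

```bash
python3 -m handwheel '[{"dx":0,"dy":-1.5,"dz":0,"wx":0,"wy":0.13,"wz":0,"claw":100},{"dx":0,"dy":-2,"dz":-0.5,"wx":0,"wy":0.14,"wz":0,"claw":100},{"dx":0,"dy":-3,"dz":-0.5,"wx":0,"wy":0.14,"wz":0,"claw":100},{"dx":0,"dy":-3,"dz":-0.5,"wx":0,"wy":0.14,"wz":0,"claw":100},{"dx":0,"dy":-3,"dz":0,"wx":0,"wy":0.125,"wz":0,"claw":100},{"dx":0,"dy":-3,"dz":0,"wx":0,"wy":0,"wz":0,"claw":100},{"dx":0,"dy":0,"dz":0,"wx":0,"wy":0,"wz":0,"claw":100}]'
cat > rel2.py <<'E'
from h import *
import sys
x,y,a,px=np.load("st.npy"); Rs=Rn.from_euler('z',a).as_matrix()
p,R,s=tool(); q=Rs.T@(p-[x,y,0]); print("tcp in station mm",(q*1000).round(1),"qpos",s["qpos"].round(2),s["clock"])
Rt=Rs@np.diag([-1,1,-1]); print("rotvec",Rn.from_matrix(R.T@Rt).as_rotvec().round(3))
t=np.array([x,y,0])+Rs@(np.array([float(v) for v in sys.argv[1:4]])/1000); print("move cm",(100*R.T@(t-p)).round(2),s["force"].round(1),s["grip_width"],s["finger_force"])
E
python3 rel2.py -102 -118.5 260
```

```text
clock: 13.72
position: [0.5158, -0.0196, 0.2918]
tool_rot: [-3.109, 0.113, -2.986]
force: [-0.8, 0.7, -0.1]
grip_width: 0.0852
finger_force: 0.0
tcp in station mm [-137.5  -50.5  291.8] qpos [ 0.82  0.36 -1.16  1.83  0.43  1.09  1.24] 13.725
rotvec [-0.034  0.112 -0.022]
move cm [-3.3  -6.61  3.79] [-0.8  0.7 -0.1] 0.0851788434898133 0.0
```

```bash
python3 -m handwheel '[{"dx":-1.6,"dy":-3.3,"dz":1.9,"wx":-0.034,"wy":0.112,"wz":-0.022,"claw":100},{"dx":-1.6,"dy":-3.3,"dz":1.5,"wx":0,"wy":0,"wz":0,"claw":100},{"dx":0,"dy":0,"dz":0,"wx":0,"wy":0,"wz":0,"claw":100},{"dx":0,"dy":0,"dz":0,"wx":0,"wy":0,"wz":0,"claw":100}]'
python3 rel2.py -102 -118.5 200
python3 - <<'E'
from h import *
x,y,a,px=np.load("st.npy"); Rs=Rn.from_euler('z',a).as_matrix()
f=optics.grab_frame("wrist"); cv2.imwrite("pics/w7.png",f["frame"])
pr=lambda q:proj(f,np.array([x,y,0])+Rs@(np.array(q)/1000)).round(0)
print("grip top corners", [pr(q).tolist() for q in [(-154.5,-141,153),(-154.5,-109,153),(-70,-141,153),(-70,-109,153)]])
print("trigger pad top out",pr((-102,-86,149)),pr((-102,-94,149)),"head front",pr((-50,-141,159)))
for n in ["trigger","trigger_pad","scanner_grip"]:
    for d in optics.masks_of(n,"wrist")[:3]: print(n,round(d["p"],2),d["rect"])
g=cv2.cvtColor(f["frame"],cv2.COLOR_BGR2GRAY); hsv=cv2.cvtColor(f["frame"],cv2.COLOR_BGR2HSV)
for q in [(-140,-125,153),(-120,-125,153),(-102,-125,153),(-90,-125,153)]:
    u,v=pr(q).astype(int); print((u,v)); 
    if 0<=v<400: print("gray",[int(t) for t in g[v,max(0,u-100):u+101:4]]); print("sat",[int(t) for t in hsv[v,max(0,u-100):u+101:4,1]])
E
```

```text
clock: 14.22
position: [0.5598, -0.0764, 0.2621]
tool_rot: [-3.141, 0.002, -2.961]
force: [-0.3, 0.2, 0.2]
grip_width: 0.0855
finger_force: 0.0
tcp in station mm [-104.1 -114.1  262.1] qpos [ 0.76  0.55 -1.07  1.66  0.51  1.24  1.33] 14.225
rotvec [-0.001  0.002  0.005]
move cm [-0.19 -0.43  6.21] [-0.3  0.2  0.2] 0.08547706057003472 0.0
grip top corners [[281.0, 129.0], [318.0, 129.0], [283.0, 220.0], [317.0, 221.0]]
trigger pad top out [342. 187.] [334. 186.] head front [283. 243.]
trigger 0.98 [330.6, 155.5, 13.8, 64.8]
trigger 0.65 [565.0, 313.4, 74.8, 23.8]
trigger_pad 0.62 [330.5, 156.0, 14.6, 59.9]
scanner_grip 0.85 [261.9, 109.0, 378.1, 273.4]
(np.int64(300), np.int64(145))
gray [202, 201, 202, 202, 203, 204, 205, 204, 205, 206, 183, 153, 153, 153, 159, 207, 185, 178, 150, 149, 149, 105, 99, 107, 107, 106, 106, 107, 103, 94, 142, 158, 207, 206, 206, 196, 198, 202, 204, 205, 207, 207, 208, 209, 209, 209, 210, 209, 210, 210, 211]
sat [90, 91, 91, 90, 90, 88, 88, 87, 86, 83, 90, 102, 102, 102, 99, 83, 88, 92, 103, 103, 103, 80, 23, 19, 19, 19, 19, 19, 20, 24, 102, 100, 85, 85, 8
[... 899 characters left out ...]
 77, 80, 82, 81, 83, 82, 83, 83, 83, 82, 104, 104, 111, 114, 109, 21, 17, 17, 17, 7, 7, 7, 10, 114, 114, 115, 115, 54, 34, 108, 115, 114, 115, 115, 116, 104, 104, 105, 104, 105, 105, 106, 105, 105]
(np.int64(300), np.int64(200))
gray [212, 212, 212, 212, 212, 212, 211, 211, 211, 211, 211, 211, 211, 211, 210, 210, 210, 168, 160, 133, 111, 85, 116, 138, 143, 145, 147, 149, 137, 107, 66, 69, 73, 89, 68, 76, 102, 105, 104, 103, 106, 183, 190, 190, 190, 191, 191, 191, 191, 191, 190]
sat [73, 74, 75, 75, 74, 75, 74, 75, 74, 74, 72, 71, 71, 71, 72, 73, 75, 95, 99, 105, 96, 57, 13, 7, 7, 7, 5, 5, 6, 10, 34, 29, 56, 84, 36, 33, 99, 100, 102, 102, 102, 104, 104, 104, 105, 104, 104, 104, 105, 105, 106]
```

```bash
python3 -m handwheel '[{"dx":0.2,"dy":-0.4,"dz":3,"wx":0,"wy":0,"wz":0.005,"claw":100},{"dx":0,"dy":0,"dz":4,"wx":0,"wy":0,"wz":0,"claw":100},{"dx":0,"dy":0,"dz":3,"wx":0,"wy":0,"wz":0,"claw":100},{"dx":0,"dy":0,"dz":0,"wx":0,"wy":0,"wz":0,"claw":100},{"dx":0,"dy":0,"dz":0,"wx":0,"wy":0,"wz":0,"claw":100}]' 25
python3 rel2.py -106 -118 114
```

```text
clock: 15.05
position: [0.5596, -0.0816, 0.1637]
tool_rot: [-3.14, 0.004, -2.967]
force: [0.2, 0.5, 1.2]
grip_width: 0.0854
finger_force: 0.0
tcp in station mm [-105.2 -119.2  163.7] qpos [ 0.72  0.65 -1.    1.77  0.63  1.07  1.24] 15.05
rotvec [-0.001  0.004 -0.001]
move cm [0.1  0.12 4.97] [0.2 0.5 1.2] 0.08536965382749316 0.0
```

```bash
python3 -m handwheel '[{"dx":0.1,"dy":0.1,"dz":2.5,"wx":0,"wy":0,"wz":0,"claw":100},{"dx":0,"dy":0,"dz":2.5,"wx":0,"wy":0,"wz":0,"claw":100},{"dx":0,"dy":0,"dz":0,"wx":0,"wy":0,"wz":0,"claw":100},{"dx":0,"dy":0,"dz":0,"wx":0,"wy":0,"wz":0,"claw":100}]'; python3 -m handwheel '[{"dx":0,"dy":0,"dz":0,"wx":0,"wy":0,"wz":0,"claw":0},{"dx":0,"dy":0,"dz":0,"wx":0,"wy":0,"wz":0,"claw":0},{"dx":0,"dy":0,"dz":0,"wx":0,"wy":0,"wz":0,"claw":0},{"dx":0,"dy":0,"dz":0,"wx":0,"wy":0,"wz":0,"claw":0}]';python3 -m handwheel '[{"dx":0,"dy":0,"dz":0,"wx":0,"wy":0,"wz":0,"claw":0},{"dx":0,"dy":0,"dz":0,"wx":0,"wy":0,"wz":0,"claw":0}]'; python3 rel2.py -106 -118 114
```

```text
clock: 15.55
position: [0.5587, -0.081, 0.1139]
tool_rot: [-3.14, 0.004, -2.967]
force: [0.3, -0.1, 0.5]
grip_width: 0.0857
finger_force: 0.0
clock: 16.05
position: [0.5581, -0.0797, 0.1132]
tool_rot: [3.141, 0.003, -2.966]
force: [-5.1, 5.9, 11.0]
grip_width: 0.0452
finger_force: 24.0
clock: 16.3
position: [0.5582, -0.0798, 0.1133]
tool_rot: [3.141, 0.003, -2.966]
force: [-5.1, 6.5, 11.1]
grip_width: 0.0451
finger_force: 24.0
tcp in station mm [-106.3 -117.2  113.3] qpos [ 0.68  0.71 -0.95  1.81  0.69  0.98  1.18] 16.3
rotvec [ 0.     0.003 -0.   ]
move cm [-0.03 -0.08 -0.07] [-5.1  6.5 11.1] 0.045134359145001884 24.017133582383394
```

```bash
python3 -m handwheel '[{"dx":0,"dy":0,"dz":0,"wx":0,"wy":0,"wz":0,"claw":0},{"dx":0,"dy":0,"dz":0,"wx":0,"wy":0,"wz":0,"claw":0},{"dx":0,"dy":0,"dz":0,"wx":0,"wy":0,"wz":0,"claw":0}]' 40; python3 -c "
from h import *
f=optics.grab_frame('wrist')
for d in optics.masks_of('trigger','wrist')[:2]: print(d['p'],d['rect'])"
python3 -m handwheel '[{"dx":0,"dy":0,"dz":0,"wx":0,"wy":0,"wz":0,"claw":100},{"dx":0,"dy":0,"dz":0,"wx":0,"wy":0,"wz":0,"claw":100},{"dx":0,"dy":0,"dz":0,"wx":0,"wy":0,"wz":0,"claw":100},{"dx":0,"dy":0,"dz":0,"wx":0,"wy":0,"wz":0,"claw":100}]'; python3 -m handwheel '[{"dx":0,"dy":0,"dz":-3,"wx":0,"wy":0,"wz":0,"claw":100},{"dx":0,"dy":0,"dz":-5,"wx":0,"wy":0,"wz":0,"claw":100},{"dx":0,"dy":0,"dz":-5,"wx":0,"wy":0,"wz":0,"claw":100},{"dx":0,"dy":0,"dz":-3,"wx":0,"wy":0,"wz":0,"claw":100},{"dx":0,"dy":0,"dz":0,"wx":0,"wy":0,"wz":0,"claw":100},{"dx":0,"dy":0,"dz":0,"wx":0,"wy":0,"wz":0,"claw":100}]'
python3 - <<'E'
from h import *; import pickle
old=pickle.load(open("fs2.pkl","rb"))
f=optics.grab_frame("wrist")
for d in optics.masks_of("trigger","wrist")[:2]: print(d["p"],d["rect"])
for c,(x,y,w,h) in {"scene":(355,170,40,70),"side":(400-268,0,0,0)}.items():
    if w:
        n=optics.grab_frame(c)["frame"]; print(c,"mean diff of hung block area",np.abs(n[y:y+h,x:x+w].astype(int)-old[c]["frame"][y:y+h,x:x+w]).mean())
E
```

```text
clock: 16.68
position: [0.5582, -0.0801, 0.1134]
tool_rot: [-3.141, 0.003, -2.966]
force: [-6.3, 4.0, 15.2]
grip_width: 0.0443
finger_force: 38.2
0.56 [332.2, 211.4, 36.2, 114.3]
clock: 17.27
position: [0.558, -0.0813, 0.1123]
tool_rot: [-3.141, 0.002, -2.968]
force: [-0.1, 1.0, 0.2]
grip_width: 0.0857
finger_force: 0.0
clock: 18.02
position: [0.5573, -0.0813, 0.2716]
tool_rot: [-3.141, 0.001, -2.967]
force: [-0.7, 0.2, 0.1]
grip_width: 0.0852
finger_force: 0.0
0.93 [335.4, 155.6, 15.7, 61.2]
scene mean diff of hung block area 2.3295238095238093
```

```bash
python3 -c "
from workcell import job_done; print(job_done())"
```

```text
the job is handed in; nothing more can be done
None
```

The push block hangs by its hole on the peg, up against the post and let go; after that I squeezed the scanner trigger to its stop, released it, and handed the job in at about 18 s; the hand-in returned no verdict.

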